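Find the loose centrifuge bucket cap and hold it open

ROBOT

A 6-joint arm with a two-finger parallel gripper is mounted at the origin on the work surface. World frame = base frame: x ahead of the robot, y to its left, z up, the work surface at z = 0. Lengths are in m, angles in rad, forces in N, time in s.
With the tool pointing down it reaches from about 0.275 to 0.75 m from the base axis. Payload 10.2 kg.
Tool frame: the origin (TCP) lies midway between the tips of the shut fingers; the grasp point (between the pads) lies 19 mm behind it; z points along the fingers, x is the direction in which the jaws open and shut, and the axes are right-handed (so a half turn about z gives the same grasp; the last joint's range is limited). The gripper opens to 85 mm and grips with 20 to 120 N. Pads are 22 mm wide; open, the fingers measure 114 mm over their backs; the gripper's body (76 mm by 85 mm) begins 54 mm behind the grasp point. The pads swing forward as they close: fully open they stand 13 mm farther back than shut.
Start: joints at [1.066, 0.313, 1.498, -0, 1.331, -0.223], TCP at [0.146, 0.504, 0.231] pointing down, gripper open.
Joint ranges: [-2.94, 2.94], [-0.97, 2.17], [0.19, 2.56], [-1.23, 4.37], [0.02, 3.11], [-2.88, 2.88]. Speed limits (rad/s): [2.39, 2.39, 3.01, 3.14, 3.14, 3.14].

INTERFACE

Orientations are given as [roll, pitch, yaw] about the fixed x, y, z axes, in that order (R = Rz(yaw) Ry(pitch) Rx(roll)).
In Python, from bench import env gives the robot as it stands.
- The arm moves only by the tool move_arm, never from a script. Its argument "rows" is a list of rows, each an object of numbers: "ax", "ay", "az": the turn, a rotation vector about the tool's x, y, z in rad; "x", "y", "z": the shift along the tool's x, y, z in m; "fingers": the closure, from -1 (fully open) to 1 (shut). In form: [{"ax": .., "ay": .., "az": .., "x": .., "y": .., "z": .., "fingers": ..}, ...]. A call has 1 to 10 rows; each row is the pose to reach, as a shift and turn from the pose commanded when the call began, along the tool's axes at that moment; what a row does not reach only later rows make up. A row lasts 1/10 s, in which the tool goes at most 50 mm and 8.59 degrees, less where a joint would pass 70% of its speed; a pose out of reach is approached as far as the arm can. A call with a gripper value outside its range is refused whole. The fingers move at their own pace and stop on an object; "newtons" is the grip in N (left out, the last holds). Time passes only in rows, so rows that repeat a pose let the fingers close. It gives the time, the measured TCP pose, the force and the opening at its end, in the units of the state.
- env.sense(): the state, without advancing time (a new reading comes with each control period).
- env.get_image(name): name is "scene" or "top"; returns a dict with "color" (420x560x3 uint8, red, green, blue), "camera_matrix" (3x3 intrinsics, pixels), "D" ([k1, k2, p1, p2, k3] as OpenCV has them; the pictures are not rectified), "view" (4x4, takes a point from world to camera coordinates). Camera axes: x right, y down, z forward; pixel columns grow to the right and rows downward; lengths in m; the calibration is good to about 2 mm. A picture is of the moment at which its call begins. There is no depth.
- env.job_done(): hands the job in, once; it reports no verdict.
Trained networks look in the newest picture that a camera, given by its name, has taken for a name from the list of things; names that differ only in an ending like _2 or _b are one class to them, and where a whole thing is asked for, a point or a joint stands for the part that bears it (a point fixed in the world has none). Each returns a list of dicts, best first, with "score" (0 to 1); they miss things now and then, are a little off and sometimes report something else, mostly with a low value. They report only what shows in the picture. A call takes as long as a camera call. They do not tell look-alikes from the thing itself.
- env.search_frame(camera, thing): "point" ([x, y, z] in m, in world coordinates, good to about 4 mm: the middle of the surface that is visible of it).
- env.silhouettes(camera, thing): "pixels" (420x560 bool, what is visible of it).
The state is a dict: "clock": time; "joint_pos": joint angles; "joint_velocities": joint speeds; "joint_efforts": joint torques, N m; "tcp_pos": TCP position; "orientation": TCP orientation; "contact_force": force on the tool from outside, world axes, zero at the start; "ft_torque": the same for the moment, N m; "width": opening from 0.0 (shut) to 1.0 (fully open).
Only numpy, scipy, OpenCV 4.12 (cv2) and the standard library are available. Lean on these libraries where they do the work, as an engineer would, in place of code of your own. Each camera call takes 0.05 s, during which the arm holds its last target.

TASK

One of the three centrifuge buckets in the stand has a cap that was never screwed down. Going from left to right as the robot sees them, tap every cap to find the one that swings loose; then take that cap by its grip, lift it level about 8 cm straight above its bucket and finish still holding it there, so that I can look at the tubes and the seal. Leave the other two caps shut and do not shift or knock over the things standing around.

Things in the scene. Friction and masses are not known exactly. Their poses are not given: they have to be found in the camera images.
- rack: bench stand, steel, fixed, 110 x 370 x 105 mm high, holding three upright aluminium centrifuge buckets (73 mm outside diameter, 64 mm bore) in a row along its own y axis, 120 mm apart; origin at the centre of its underside on the bench, z up. It may stand turned up to 0.35 rad.
- grip_left (a point): centre (half-way up) of the bar grip on the left (+y end of the stand) bucket's cap, 129 mm above the bench when seated; x axis along the bar, y across it, z up. Bar 68 mm long, 12 mm wide, 28 mm high with upright sides, standing on the cap's 76 mm round flange, whose top is 14 mm below this point. The three bars point in various directions; any of the three caps may be the loose one.
- cap_left: the same left (+y end of the stand) cap (85 to 165 g; flange 10 mm thick, plug reaching 18 mm below it into the mouth); origin on its axis at the flange's underside, z up. All caps look alike and sit equally deep. Pushed sideways at the very end of its bar, a screwed-down cap stays put (under 0.05 rad); the loose one swings round under 1 to 2 N and lifts straight out.
- mouth_left (a point): centre of the left (+y end of the stand) bucket's mouth, level with its rim, 105 mm above the bench (fixed on the stand)
- grip_mid (a point): centre (half-way up) of the bar grip on the middle bucket's cap, 129 mm above the bench when seated; x axis along the bar, y across it, z up. Bar 68 mm long, 12 mm wide, 28 mm high with upright sides, standing on the cap's 76 mm round flange, whose top is 14 mm below this point. The three bars point in various directions; any of the three caps may be the loose one.
- cap_mid: the same middle cap (85 to 165 g; flange 10 mm thick, plug reaching 18 mm below it into the mouth); origin on its axis at the flange's underside, z up. All caps look alike and sit equally deep. Pushed sideways at the very end of its bar, a screwed-down cap stays put (under 0.05 rad); the loose one swings round under 1 to 2 N and lifts straight out.
- mouth_mid (a point): centre of the middle bucket's mouth, level with its rim, 105 mm above the bench (fixed on the stand)
- grip_right (a point): centre (half-way up) of the bar grip on the right (-y end) bucket's cap, 129 mm above the bench when seated; x axis along the bar, y across it, z up. Bar 68 mm long, 12 mm wide, 28 mm high with upright sides, standing on the cap's 76 mm round flange, whose top is 14 mm below this point. The three bars point in various directions; any of the three caps may be the loose one.
- cap_right: the same right (-y end) cap (85 to 165 g; flange 10 mm thick, plug reaching 18 mm below it into the mouth); origin on its axis at the flange's underside, z up. All caps look alike and sit equally deep. Pushed sideways at the very end of its bar, a screwed-down cap stays put (under 0.05 rad); the loose one swings round under 1 to 2 N and lifts straight out.
- mouth_right (a point): centre of the right (-y end) bucket's mouth, level with its rim, 105 mm above the bench (fixed on the stand)
- wash_bottle: bystander: white wash bottle, 66 mm diameter, 160 mm high, bent spout to 208 mm that reaches 63 mm along its own x axis; origin under its centre
- jar: bystander: amber glass sample jar with a white lid, 68 mm diameter, 85 mm high; origin under its centre
- tin: bystander: flat metal tin of seal grease, 60 mm diameter, 26 mm high; origin under its centre
Things that resemble listed ones, but are neither listed nor needed, are in the scene too. Leave any pink look-alike of the cap_mid alone. What is shaped like the cap_right but yellow is not meant.

How it is judged:
By the outcome, as a careful person would: the job done as asked, in the order asked, and still so for the second after the job is handed in, while the arm keeps its last pose, push and grip.
It also fails if it takes over 64 s, if anything falls off the work surface, if the arm or the gripper's body presses on something with over 40 N, if the wrist force passes 120 N, or if a joint passes its speed limit or range.

## Working session

There is one attempt and no reset: what is moved stays moved. The work goes in short steps, Python scripts to look and compute and a tool call to move; the robot and the scene stay as the last step left them, time stands still between calls to the robot, and variables do not carry over. Pictures are saved under pics/ and viewed, and the job is handed in when it is done.

Besides the shell and the picture viewer there is one more tool, called after "Call:" as name([rows], argument=value, ...), one row to a line, values as JSON. move_arm: Moves the arm, as the interface text tells. Its arguments: {"type":"object","properties":{"rows":{"type":"array","items":{"type":"object","properties":{"ax":{"type":"number"},"ay":{"type":"number"},"az":{"type":"number"},"x":{"type":"number"},"y":{"type":"number"},"z":{"type":"number"},"fingers":{"type":"number"}}}},"newtons":{"type":"number"}},"required":["rows"]}

```bash
ls; mkdir -p pics; python3 - <<'E'
from bench import env
import cv2
s=env.sense(); print(s)
for n in("scene","top"):
    d=env.get_image(n); cv2.imwrite(f"pics/{n}0.png",d["color"][:,:,::-1]); print(n,d["camera_matrix"],d["D"],d["view"])
for n in("scene","top"):
  for t in("rack","grip_left","cap_left","wash_bottle","jar","tin"):
    print(n,t,[(round(r["score"],2),[round(float(v),3) for v in r["point"]]) for r in env.search_frame(n,t)])
E
```

```text
pics
{'clock': 0.0, 'joint_pos': array([ 1.06564875e+00,  3.13454178e-01,  1.49844093e+00, -3.11281831e-05,
        1.33099401e+00, -2.23416604e-01]), 'joint_velocities': array([ 0.00071434,  0.00024348,  0.00014135,  0.00099779,  0.00168531,
       -0.00072396]), 'joint_efforts': array([ 9.18725673e-04, -4.12258351e+01, -2.59748805e+01, -1.27433864e-04,
        4.08990250e-03, -1.52666377e-05]), 'tcp_pos': array([0.14585923, 0.5040622 , 0.23073149]), 'orientation': array([-3.14133488e+00,  1.27094016e-03,  1.28907293e+00]), 'contact_force': array([-0.07705122, -0.05355313,  0.53665884]), 'ft_torque': array([-0.02303959, -0.01312439, -0.02429031]), 'width': 1.0008486749562784}
scene [[467.55314758   0.         277.50642152]
 [  0.         467.55314758 214.25629155]
 [  0.           0.           1.        ]] [0.00671681 0.         0.         0.         0.        ] [[ 0.15836504  0.98733686  0.00929729 -0.14644258]
 [ 0.79853708 -0.12253272 -0.58934223 -0.34841413]
 [-0.58074008  0.10075544 -0.80782999  1.60416755]
 [ 0.          0.          0.          1.        ]]
top [[502.16758782 
[... 421 characters left out ...]

scene grip_left [(0.76, [0.55, 0.194, 0.117])]
scene cap_left [(0.97, [0.551, 0.193, 0.111])]
scene wash_bottle [(0.82, [0.598, 0.361, 0.106])]
scene jar [(0.65, [0.572, -0.2, 0.077]), (0.17, [0.536, -0.042, 0.115])]
scene tin [(0.82, [0.438, -0.185, 0.026]), (0.53, [0.564, 0.068, 0.063])]
top rack [(0.66, [0.51, 0.08, 0.065])]
top grip_left [(0.88, [0.538, 0.195, 0.117]), (0.49, [0.51, 0.07, 0.064])]
top cap_left [(0.84, [0.54, 0.2, 0.114]), (0.62, [0.52, -0.04, 0.12]), (0.43, [0.424, -0.186, 0.024]), (0.4, [0.554, -0.188, 0.089])]
top wash_bottle [(0.56, [0.567, 0.359, 0.121])]
top jar [(0.89, [0.554, -0.192, 0.087])]
top tin [(0.82, [0.428, -0.186, 0.025]), (0.56, [0.565, 0.363, 0.122])]
```

View pics/scene0.png

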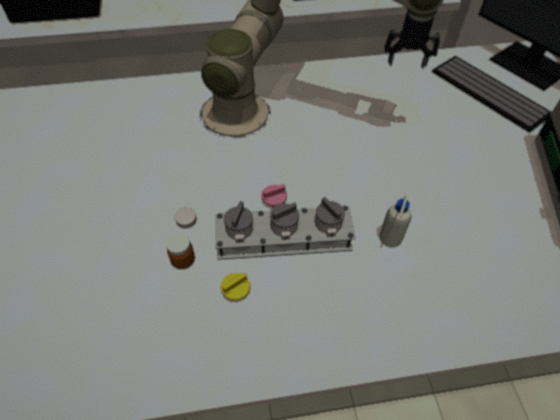

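View pics/top0.png

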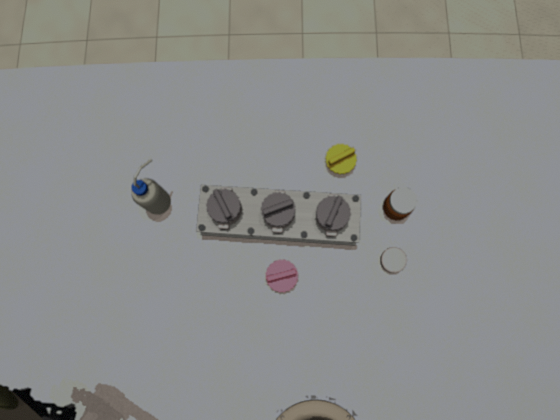

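The top picture shows the three grey caps in the stand: left at (224,207), mid at (278,210) and right at (333,214). Things that could be mistaken for them are the pink cap (282,276), the yellow cap (341,159), the tin (394,260) and the jar lid (402,200). I choose the three grey ones in the stand and check them in a close crop.

```bash
python3 - <<'E'
import cv2
a=cv2.imread("pics/top0.png")[170:255,190:370]; a=cv2.convertScaleAbs(cv2.resize(a,None,fx=4.4,fy=4.4,interpolation=cv2.INTER_CUBIC),alpha=1.6)
b=cv2.imread("pics/scene0.png")[180:265,205:365]; b=cv2.convertScaleAbs(cv2.resize(b,None,fx=5,fy=5,interpolation=cv2.INTER_CUBIC),alpha=1.8)
cv2.imwrite("pics/topc.png",a);cv2.imwrite("pics/scenec.png",b)
from bench import env
import numpy as np
for cam in("top","scene"):
  for t in ("grip_left","grip_mid","grip_right"):
    for r in env.silhouettes(cam,t):
        m=r["pixels"];ys,xs=np.nonzero(m)
        print(cam,t,round(r["score"],2),len(xs),xs.mean().round(1),ys.mean().round(1),xs.min(),xs.max(),ys.min(),ys.max())
  for t in ("grip_mid","grip_right","cap_mid","cap_right"):
    print(cam,t,[(round(r["score"],2),[round(float(v),3) for v in r["point"]]) for r in env.search_frame(cam,t)])
E
```

```text
top grip_left 0.63 891 222.9 205.2 206 239 189 222
top grip_mid 0.86 809 281.7 275.3 266 297 260 291
top grip_mid 0.78 950 277.9 208.7 261 295 192 226
top grip_right 0.81 950 333.2 212.1 316 350 195 229
top grip_right 0.72 790 340.5 158.1 326 356 143 173
top grip_mid [(0.97, [0.531, 0.08, 0.115]), (0.68, [0.391, 0.071, 0.029]), (0.33, [0.509, 0.071, 0.067])]
top grip_right [(0.6, [0.666, -0.066, 0.026]), (0.31, [0.528, 0.078, 0.117])]
top cap_mid [(0.69, [0.53, 0.078, 0.117]), (0.65, [0.393, 0.072, 0.027])]
top cap_right [(0.8, [0.523, -0.04, 0.115]), (0.66, [0.667, -0.069, 0.028])]
scene grip_left 0.71 599 329.5 212.7 316 344 198 225
scene grip_mid 0.69 595 284.4 215.5 270 298 203 228
scene grip_mid 0.15 4895 283.7 236.8 215 355 206 260
scene grip_right 0.85 640 238.2 217.7 224 252 201 231
scene grip_right 0.8 635 235.3 286.1 221 249 273 299
scene grip_right 0.7 611 329.8 211.8 316 344 196 224
scene grip_mid [(0.62, [0.402, 0.074, 0.034]), (0.6, [0.543, 0.076, 0.114]), (0.55, [0.438, -0.184, 0.026])]
scene grip_right [(0.86, [0.536, -0.041, 0.116]), (0.61, [0.679, -0.07, 0.029])]
scene cap_mid [(0.79, [0.404, 0.075, 0.029]), (0.65, [0.539, 0.078, 0.118])]
scene cap_right [(0.72, [0.681, -0.07, 0.03]), (0.64, [0.53, -0.036, 0.118]), (0.55, [0.547, 0.192, 0.118])]
```

View pics/topc.png

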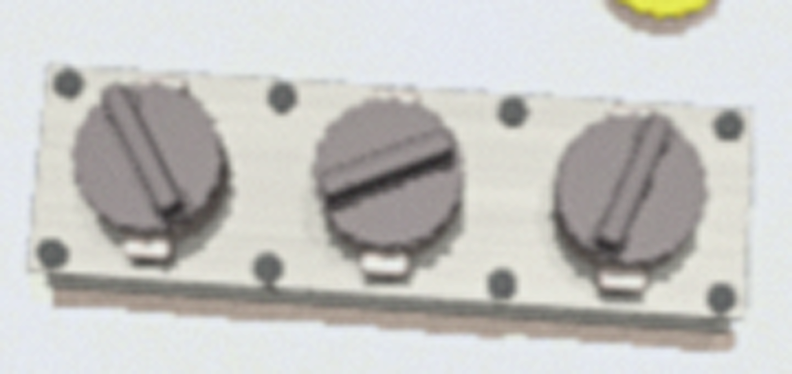

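View pics/scenec.png

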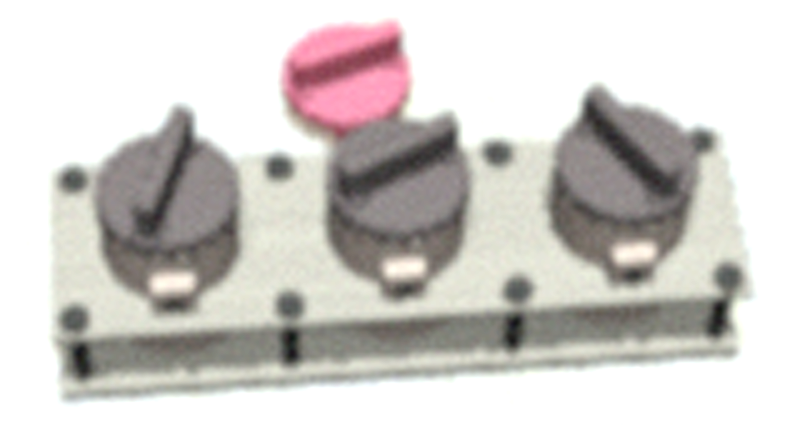

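The crop confirms three grey caps on the stand, with bars along top-crop (118,95)-(172,210), (327,185)-(447,143) and (657,122)-(610,240). Next I measure these and overlay a model.

```bash
cat > h.py <<'E'
import numpy as np, cv2
from bench import env
def proj(d,P):
    P=np.asarray(P,float).reshape(-1,3); V=np.array(d["view"])
    return cv2.projectPoints(P,cv2.Rodrigues(V[:3,:3])[0],V[:3,3],np.array(d["camera_matrix"]),np.array(d["D"]))[0].reshape(-1,2)
def back(d,uv,z):
    V=np.array(d["view"]);R,t=V[:3,:3],V[:3,3]
    n=cv2.undistortPoints(np.asarray(uv,float).reshape(-1,1,2),np.array(d["camera_matrix"]),np.array(d["D"])).reshape(-1,2)
    c=-R.T@t; r=np.c_[n,np.ones(len(n))]@R
    return c+r*((z-c[2])/r[:,2])[:,None]
def bar(x,y,yaw,dz=0):
    c,s=np.cos(yaw),np.sin(yaw); q=np.array([[34,6],[34,-6],[-34,-6],[-34,6]])/1000
    q=q@np.array([[c,s],[-s,c]])+[x,y]
    return np.r_[np.c_[q,np.full(4,.143+dz)],np.c_[q,np.full(4,.115+dz)]]
def flange(x,y,dz=0,n=40):
    a=np.linspace(0,2*np.pi,n,endpoint=False)
    k=np.c_[x+.038*np.cos(a),y+.038*np.sin(a)]
    return np.r_[np.c_[k,np.full(n,.115+dz)],np.c_[k,np.full(n,.105+dz)]]
def overlay(d,caps,box,f,fn,dz=0):
    x0,y0,x1,y1=box
    im=cv2.convertScaleAbs(cv2.resize(np.ascontiguousarray(d["color"][y0:y1,x0:x1,::-1]),None,fx=f,fy=f,interpolation=cv2.INTER_CUBIC),alpha=1.6)
    pl=lambda P,c:cv2.polylines(im,[np.round(((proj(d,P)-[x0,y0])+.5)*f-.5).astype(int)],True,c,1)
    for x,y,w in caps:
        b=bar(x,y,w,dz);pl(b[:4],(0,255,0));pl(b[4:],(0,255,255));pl(flange(x,y,dz)[:40],(0,0,255))
    cv2.imwrite(fn,im)
E
python3 - <<'E'
from h import *
from scipy.optimize import least_squares
D={c:env.get_image(c) for c in("top","scene")}
pk=np.array([[118,95],[172,210],[327,185],[447,143],[657,122],[610,240]])
uv=(pk+.5)/4.4-.5+[190,170]
B=back(D["top"],uv,.143)
for i in range(0,6,2):
    e=B[i+1]-B[i]; print(B[i:i+2].mean(0).round(4),np.hypot(*e[:2]).round(4),np.arctan2(e[1],e[0]).round(3))
obs={("top",0):(222.9,205.2),("top",1):(277.9,208.7),("top",2):(333.2,212.1),("scene",0):(329.6,212.3),("scene",1):(284.4,215.5),("scene",2):(238.2,217.7)}
yaws=[np.arctan2(*(B[i+1]-B[i])[[1,0]]) for i in(0,2,4)]
def cen(p): return [(p[0]-s*.12*np.sin(p[2]),p[1]+s*.12*np.cos(p[2])) for s in(1,0,-1)]
def res(p,cams=("top","scene")):
    r=[]
    for (c,i),o in obs.items():
        if c not in cams: continue
        x,y=cen(p)[i]
        m=np.zeros((420*4,560*4),np.uint8)
        for P in(flange(x,y),bar(x,y,yaws[i])):
            h=cv2.convexHull(np.round(proj(D[c],P)*4+1.5).astype(np.int32)); cv2.fillConvexPoly(m,h,1)
        M=cv2.moments(m,True); r+=[(M["m10"]/M["m00"]-1.5)/4-o[0],(M["m01"]/M["m00"]-1.5)/4-o[1]]
    return r
for cams in(("top",),("scene",),("top","scene")):
    s=least_squares(res,[.531,.078,-.07],diff_step=1e-2,args=(cams,)); print(cams,s.x.round(4),np.round(s.fun,1),np.round(cen(s.x),4).tolist())
caps=[(*c,w) for c,w in zip(cen(s.x),yaws)]
overlay(D["top"],caps,(190,170,370,255),4.4,"pics/ov_t.png");overlay(D["scene"],caps,(205,180,365,265),5,"pics/ov_s.png")
E
```

```text
[0.5362 0.1946 0.143 ] 0.063 -2.696
[0.5293 0.0777 0.143 ] 0.0611 -1.238
[ 0.52   -0.0403  0.143 ] 0.062 2.746
('top',) [ 0.5315  0.0781 -0.073 ] [ 0.2 -0.  -0.   0.1 -0.1 -0. ] [[0.5403, 0.1978], [0.5315, 0.0781], [0.5228, -0.0416]]
('scene',) [ 0.534   0.0791 -0.0796] [ 0.1  0.1  0.1 -0.2 -0.3  0. ] [[0.5435, 0.1987], [0.534, 0.0791], [0.5244, -0.0406]]
('top', 'scene') [ 0.5324  0.0786 -0.0755] [ 0.  -0.5 -0.2 -0.3 -0.4 -0.3 -0.2 -0.5 -0.1 -0.6 -0.5 -0.3] [[0.5414, 0.1982], [0.5324, 0.0786], [0.5233, -0.0411]]
```

View pics/ov_t.png

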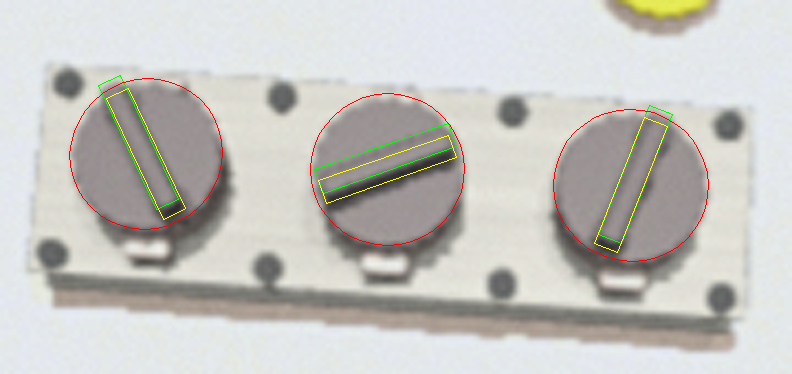

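View pics/ov_s.png

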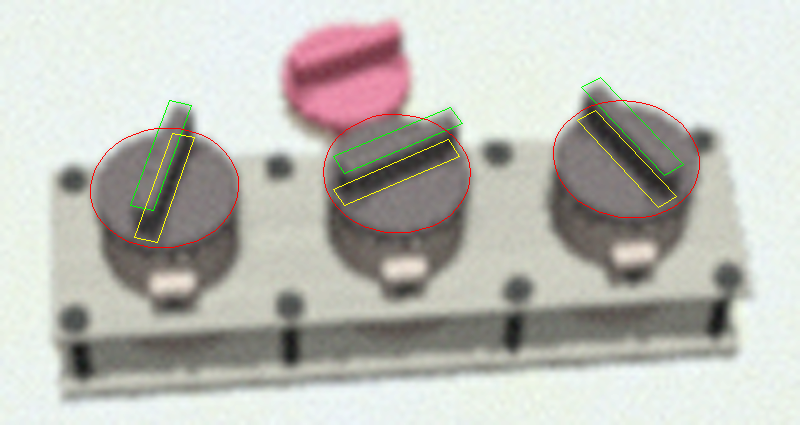

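The overlays agree with the picture to about 2 mm: the model sits about 4 px off, in opposite senses in the two cameras, which is within calibration error. I'll use left (0.541,0.198, bar yaw 0.446), mid (0.532,0.079, -1.238) and right (0.523,-0.041, -0.396). Now I write a helper for the relative shifts.

```bash
cat > rel.py <<'E'
import sys
from h import *
from scipy.spatial.transform import Rotation as Ro
def rel(x,y,z,yaw):
    s=env.sense(); R=Ro.from_euler("xyz",s["orientation"])
    T=Ro.from_euler("xyz",[np.pi,0,yaw])
    d=R.inv().apply(np.array([x,y,z])-s["tcp_pos"])
    print("clock",round(s["clock"],2),"shift",d.round(4),"turn",(R.inv()*T).as_rotvec().round(3),"F",s["contact_force"].round(2),"w",round(s["width"],3))
C={"l":(.5414,.1983,.446),"m":(.5324,.079,-1.238),"r":(.5233,-.041,-.396)}
def pt(k,tyaw,along,off):
    "along tool y (bar direction), off along tool x, from cap centre"
    x,y,_=C[k]; c,s=np.cos(tyaw),np.sin(tyaw)
    return x+along*s+off*c, y-along*c+off*s
E
python3 - <<'E'
from rel import *
rel(*pt("l",2.017,-.032,-.032),.20,2.017)
rel(*pt("l",2.017,-.032,-.032),.124,2.017)
E
```

```text
clock 1.5 shift [-0.2292  0.4623  0.0313] turn [ 0.     0.    -0.728] F [ 0.32  0.11 -0.53] w 0.997
clock 1.5 shift [-0.2292  0.4623  0.1073] turn [ 0.     0.    -0.728] F [ 0.32  0.11 -0.53] w 0.997
```

Call:
move_arm([
  {"x": -0.023, "y": 0.046, "z": 0, "az": -0.14, "fingers": 1},
  {"x": -0.046, "y": 0.092, "z": 0, "az": -0.28, "fingers": 1},
  {"x": -0.068, "y": 0.138, "z": 0, "az": -0.42, "fingers": 1},
  {"x": -0.09, "y": 0.184, "z": 0, "az": -0.56, "fingers": 1},
  {"x": -0.113, "y": 0.23, "z": 0.005, "az": -0.728, "fingers": 1},
  {"x": -0.136, "y": 0.276, "z": 0.01, "az": -0.728, "fingers": 1},
  {"x": -0.16, "y": 0.322, "z": 0.015, "az": -0.728, "fingers": 1},
  {"x": -0.183, "y": 0.368, "z": 0.02, "az": -0.728, "fingers": 1},
  {"x": -0.206, "y": 0.414, "z": 0.025, "az": -0.728, "fingers": 1},
  {"x": -0.229, "y": 0.462, "z": 0.031, "az": -0.728, "fingers": 1},
])

```text
validation failed for argument at $.ro...
```

```bash
python3 - <<'E'
from rel import *
rel(*pt("l",2.017,-.032,-.032),.124,2.017)
print(env.sense()["tcp_pos"])
E
```

```text
clock 1.5 shift [-0.2292  0.4623  0.1073] turn [ 0.     0.    -0.728] F [ 0.32  0.11 -0.53] w 0.997
[0.14599151 0.50429298 0.23129516]
```

Call:
move_arm([
  {"ax": 0.0, "ay": 0.0, "az": -0.14, "x": -0.023, "y": 0.046, "z": 0.0, "fingers": 1.0},
  {"ax": 0.0, "ay": 0.0, "az": -0.28, "x": -0.046, "y": 0.092, "z": 0.0, "fingers": 1.0},
  {"ax": 0.0, "ay": 0.0, "az": -0.42, "x": -0.068, "y": 0.138, "z": 0.0, "fingers": 1.0},
  {"ax": 0.0, "ay": 0.0, "az": -0.56, "x": -0.09, "y": 0.184, "z": 0.0, "fingers": 1.0},
  {"ax": 0.0, "ay": 0.0, "az": -0.7, "x": -0.113, "y": 0.23, "z": 0.005, "fingers": 1.0},
  {"ax": 0.0, "ay": 0.0, "az": -0.728, "x": -0.136, "y": 0.276, "z": 0.01, "fingers": 1.0},
  {"ax": 0.0, "ay": 0.0, "az": -0.728, "x": -0.16, "y": 0.322, "z": 0.015, "fingers": 1.0},
  {"ax": 0.0, "ay": 0.0, "az": -0.728, "x": -0.183, "y": 0.368, "z": 0.02, "fingers": 1.0},
  {"ax": 0.0, "ay": 0.0, "az": -0.728, "x": -0.206, "y": 0.414, "z": 0.025, "fingers": 1.0},
  {"ax": 0.0, "ay": 0.0, "az": -0.728, "x": -0.229, "y": 0.462, "z": 0.031, "fingers": 1.0},
])

```text
clock: 2.5
tcp_pos: [0.4916, 0.1867, 0.2054]
orientation: [3.141, 0.0, 2.017]
contact_force: [-0.1, -0.1, 0.4]
width: 0.0
```

```bash
python3 - <<'E'
from rel import *
rel(*pt("l",2.017,-.032,-.032),.2,2.017)
E
```

```text
clock 2.5 shift [-0.043   0.0179  0.0054] turn [ 0.001  0.    -0.   ] F [-0.13 -0.08  0.4 ] w 0.0
```

Call:
move_arm([
  {"ax": 0.0, "ay": 0.0, "az": 0.0, "x": 0.0, "y": 0.0, "z": 0.0, "fingers": 1.0},
])

```text
clock: 2.6
tcp_pos: [0.4933, 0.1845, 0.2043]
orientation: [-3.141, 0.001, 2.012]
contact_force: [-0.0, 0.8, -0.2]
width: 0.0
```

```bash
python3 - <<'E'
from rel import *
rel(*pt("l",2.017,-.032,-.032),.124,2.017)
E
```

```text
clock 2.6 shift [-0.0401  0.0176  0.0803] turn [-0.001  0.001 -0.005] F [-0.05  0.77 -0.23] w 0.0
```

Call:
move_arm([
  {"ax": 0.0, "ay": 0.0, "az": -0.005, "x": -0.04, "y": 0.0176, "z": 0.0, "fingers": 1.0},
  {"ax": 0.0, "ay": 0.0, "az": -0.005, "x": -0.04, "y": 0.0176, "z": 0.02, "fingers": 1.0},
  {"ax": 0.0, "ay": 0.0, "az": -0.005, "x": -0.04, "y": 0.0176, "z": 0.05, "fingers": 1.0},
  {"ax": 0.0, "ay": 0.0, "az": -0.005, "x": -0.04, "y": 0.0176, "z": 0.08, "fingers": 1.0},
  {"ax": 0.0, "ay": 0.0, "az": -0.005, "x": -0.04, "y": 0.0176, "z": 0.08, "fingers": 1.0},
])

```text
clock: 3.1
tcp_pos: [0.5213, 0.16, 0.1222]
orientation: [-3.135, -0.003, 2.022]
contact_force: [-1.6, 0.3, 0.4]
width: -0.002
```

```bash
python3 - <<'E'
from rel import *
rel(*pt("l",2.017,-.032,-.025),.124,2.017)
D={c:env.get_image(c) for c in("top","scene")}
a=cv2.convertScaleAbs(cv2.resize(D["scene"]["color"][150:270,200:400,::-1],None,fx=4,fy=4,interpolation=cv2.INTER_CUBIC),alpha=1.6)
cv2.imwrite("pics/l1.png",a)
E
```

```text
clock 3.1 shift [ 0.0009  0.0027 -0.0019] turn [-0.007 -0.003  0.005] F [-1.57  0.29  0.35] w -0.002
```

View pics/l1.png

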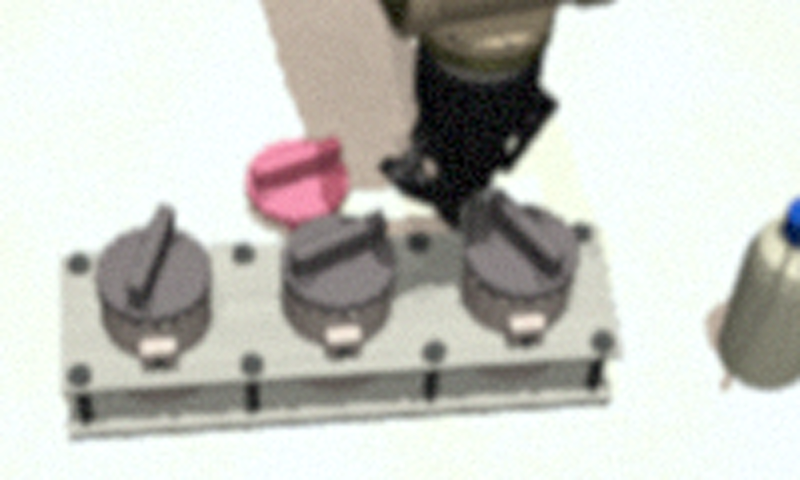

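The picture shows the shut fingertip at about (470,215) in the crop, beside the near end of the left bar. I let it settle and read the force.

Call:
move_arm([
  {"ax": 0.0, "ay": 0.0, "az": 0.0, "x": 0.0, "y": 0.0, "z": -0.001, "fingers": 1.0},
  {"ax": 0.0, "ay": 0.0, "az": 0.0, "x": 0.0, "y": 0.0, "z": -0.001, "fingers": 1.0},
])

```text
clock: 3.4
tcp_pos: [0.5241, 0.1601, 0.1281]
orientation: [3.139, 0.001, 2.022]
contact_force: [0.2, 0.2, -1.0]
width: 0.002
```

```bash
python3 - <<'E'
from rel import *
rel(*pt("l",2.017,-.032,-.025),.124,2.017)
E
```

```text
clock 3.4 shift [0.002  0.0001 0.0041] turn [0.003 0.001 0.005] F [ 0.22  0.22 -0.99] w 0.002
```

Call:
move_arm([
  {"ax": 0.0, "ay": 0.0, "az": 0.0, "x": 0.002, "y": 0.0, "z": 0.003, "fingers": 1.0},
  {"ax": 0.0, "ay": 0.0, "az": 0.0, "x": 0.004, "y": 0.0, "z": 0.003, "fingers": 1.0},
  {"ax": 0.0, "ay": 0.0, "az": 0.0, "x": 0.004, "y": 0.0, "z": 0.003, "fingers": 1.0},
])

```text
clock: 3.7
tcp_pos: [0.5215, 0.1638, 0.1235]
orientation: [-3.142, -0.0, 2.022]
contact_force: [0.1, 0.5, 0.1]
width: 0.0
```

Call:
move_arm([
  {"ax": 0.0, "ay": 0.0, "az": 0.0, "x": 0.001, "y": 0.0, "z": 0.0, "fingers": 1.0},
  {"ax": 0.0, "ay": 0.0, "az": 0.0, "x": 0.002, "y": 0.0, "z": 0.0, "fingers": 1.0},
  {"ax": 0.0, "ay": 0.0, "az": 0.0, "x": 0.002, "y": 0.0, "z": 0.0, "fingers": 1.0},
])

```text
clock: 4.0
tcp_pos: [0.5208, 0.1653, 0.1234]
orientation: [-3.142, -0.0, 2.022]
contact_force: [0.3, 0.5, 0.5]
width: 0.003
```

Call:
move_arm([
  {"ax": 0.0, "ay": 0.0, "az": 0.0, "x": 0.001, "y": 0.0, "z": 0.0, "fingers": 1.0},
  {"ax": 0.0, "ay": 0.0, "az": 0.0, "x": 0.002, "y": 0.0, "z": 0.0, "fingers": 1.0},
  {"ax": 0.0, "ay": 0.0, "az": 0.0, "x": 0.003, "y": 0.0, "z": 0.0, "fingers": 1.0},
])

```text
clock: 4.3
tcp_pos: [0.5201, 0.1674, 0.1238]
orientation: [3.141, 0.002, 2.022]
contact_force: [1.0, -6.9, 4.0]
width: 0.001
```

Call:
move_arm([
  {"ax": 0.0, "ay": 0.0, "az": 0.0, "x": 0.001, "y": 0.0, "z": 0.0, "fingers": 1.0},
  {"ax": 0.0, "ay": 0.0, "az": 0.0, "x": 0.002, "y": 0.0, "z": 0.0, "fingers": 1.0},
  {"ax": 0.0, "ay": 0.0, "az": 0.0, "x": 0.002, "y": 0.0, "z": 0.0, "fingers": 1.0},
])

```text
clock: 4.6
tcp_pos: [0.5199, 0.1681, 0.1241]
orientation: [3.14, 0.004, 2.022]
contact_force: [3.8, -11.6, 3.6]
width: -0.003
```

Left resists: 12 N with under 1 mm of travel, so it's tight. I back off and rise.

Call:
move_arm([
  {"ax": 0.0, "ay": 0.0, "az": 0.0, "x": -0.008, "y": 0.0, "z": 0.0, "fingers": 1.0},
  {"ax": 0.0, "ay": 0.0, "az": 0.0, "x": -0.01, "y": 0.0, "z": -0.03, "fingers": 1.0},
  {"ax": 0.0, "ay": 0.0, "az": 0.0, "x": -0.01, "y": 0.0, "z": -0.06, "fingers": 1.0},
  {"ax": 0.0, "ay": 0.0, "az": 0.14, "x": -0.01, "y": 0.0, "z": -0.07, "fingers": 1.0},
  {"ax": 0.0, "ay": 0.0, "az": 0.28, "x": -0.01, "y": 0.0, "z": -0.07, "fingers": 1.0},
])

```text
clock: 5.1
tcp_pos: [0.5236, 0.161, 0.1951]
orientation: [3.139, -0.0, 1.736]
contact_force: [-0.6, 0.4, -0.5]
width: -0.001
```

```bash
python3 - <<'E'
from rel import *
rel(*pt("m",.333,-.032,-.028),.19,.333)
rel(*pt("m",.333,-.032,-.028),.124,.333)
E
```

```text
clock 5.1 shift [-0.0554 -0.0378  0.005 ] turn [ 0.002 -0.002  1.403] F [-0.63  0.39 -0.46] w -0.001
clock 5.1 shift [-0.0554 -0.038   0.071 ] turn [ 0.002 -0.002  1.403] F [-0.63  0.39 -0.46] w -0.001
```

Call:
move_arm([
  {"ax": 0.0, "ay": 0.0, "az": 0.14, "x": -0.01, "y": -0.006, "z": 0.0, "fingers": 1.0},
  {"ax": 0.0, "ay": 0.0, "az": 0.28, "x": -0.02, "y": -0.012, "z": 0.0, "fingers": 1.0},
  {"ax": 0.0, "ay": 0.0, "az": 0.42, "x": -0.03, "y": -0.02, "z": 0.0, "fingers": 1.0},
  {"ax": 0.0, "ay": 0.0, "az": 0.56, "x": -0.04, "y": -0.028, "z": 0.0, "fingers": 1.0},
  {"ax": 0.0, "ay": 0.0, "az": 0.7, "x": -0.05, "y": -0.034, "z": 0.0, "fingers": 1.0},
  {"ax": 0.0, "ay": 0.0, "az": 0.84, "x": -0.055, "y": -0.038, "z": 0.0, "fingers": 1.0},
  {"ax": 0.0, "ay": 0.0, "az": 0.98, "x": -0.055, "y": -0.038, "z": 0.0, "fingers": 1.0},
  {"ax": 0.0, "ay": 0.0, "az": 1.12, "x": -0.055, "y": -0.038, "z": 0.0, "fingers": 1.0},
  {"ax": 0.0, "ay": 0.0, "az": 1.26, "x": -0.055, "y": -0.038, "z": 0.0, "fingers": 1.0},
  {"ax": 0.0, "ay": 0.0, "az": 1.403, "x": -0.055, "y": -0.038, "z": 0.0, "fingers": 1.0},
])

```text
clock: 6.1
tcp_pos: [0.4948, 0.1003, 0.1932]
orientation: [-3.141, 0.0, 0.333]
contact_force: [0.1, -0.4, 0.2]
width: 0.001
```

```bash
python3 - <<'E'
from rel import *
rel(*pt("m",.333,-.032,-.028),.124,.333)
E
```

```text
clock 6.1 shift [0.0006 0.0004 0.0692] turn [-0.001  0.     0.   ] F [ 0.14 -0.37  0.24] w 0.001
```

Call:
move_arm([
  {"ax": 0.0, "ay": 0.0, "az": 0.0, "x": 0.0, "y": 0.0, "z": 0.025, "fingers": 1.0},
  {"ax": 0.0, "ay": 0.0, "az": 0.0, "x": 0.0, "y": 0.0, "z": 0.05, "fingers": 1.0},
  {"ax": 0.0, "ay": 0.0, "az": 0.0, "x": 0.0, "y": 0.0, "z": 0.069, "fingers": 1.0},
  {"ax": 0.0, "ay": 0.0, "az": 0.0, "x": 0.0, "y": 0.0, "z": 0.069, "fingers": 1.0},
  {"ax": 0.0, "ay": 0.0, "az": 0.0, "x": 0.002, "y": 0.0, "z": 0.069, "fingers": 1.0},
  {"ax": 0.0, "ay": 0.0, "az": 0.0, "x": 0.004, "y": 0.0, "z": 0.069, "fingers": 1.0},
  {"ax": 0.0, "ay": 0.0, "az": 0.0, "x": 0.005, "y": 0.0, "z": 0.069, "fingers": 1.0},
])

```text
clock: 6.8
tcp_pos: [0.5003, 0.1019, 0.1254]
orientation: [3.141, -0.002, 0.339]
contact_force: [0.5, -0.4, 0.0]
width: -0.004
```

Call:
move_arm([
  {"ax": 0.0, "ay": 0.0, "az": 0.0, "x": 0.001, "y": 0.0, "z": 0.0, "fingers": 1.0},
  {"ax": 0.0, "ay": 0.0, "az": 0.0, "x": 0.002, "y": 0.0, "z": 0.0, "fingers": 1.0},
  {"ax": 0.0, "ay": 0.0, "az": 0.0, "x": 0.003, "y": 0.0, "z": 0.0, "fingers": 1.0},
])

```text
clock: 7.1
tcp_pos: [0.5026, 0.1028, 0.1245]
orientation: [3.142, -0.0, 0.339]
contact_force: [0.8, -0.4, 0.0]
width: 0.001
```

Call:
move_arm([
  {"ax": 0.0, "ay": 0.0, "az": 0.0, "x": 0.001, "y": 0.0, "z": 0.0, "fingers": 1.0},
  {"ax": 0.0, "ay": 0.0, "az": 0.0, "x": 0.002, "y": 0.0, "z": 0.0, "fingers": 1.0},
  {"ax": 0.0, "ay": 0.0, "az": 0.0, "x": 0.002, "y": 0.0, "z": 0.0, "fingers": 1.0},
])

```text
clock: 7.4
tcp_pos: [0.5044, 0.1035, 0.1244]
orientation: [-3.142, -0.0, 0.339]
contact_force: [-0.0, -0.2, -0.6]
width: 0.002
```

Call:
move_arm([
  {"ax": 0.0, "ay": 0.0, "az": 0.0, "x": 0.001, "y": 0.0, "z": 0.0, "fingers": 1.0},
  {"ax": 0.0, "ay": 0.0, "az": 0.0, "x": 0.002, "y": 0.0, "z": 0.0, "fingers": 1.0},
  {"ax": 0.0, "ay": 0.0, "az": 0.0, "x": 0.002, "y": 0.0, "z": 0.0, "fingers": 1.0},
])

```text
clock: 7.7
tcp_pos: [0.5063, 0.1041, 0.1243]
orientation: [-3.142, 0.0, 0.339]
contact_force: [-0.0, 0.0, 0.1]
width: 0.001
```

Call:
move_arm([
  {"ax": 0.0, "ay": 0.0, "az": 0.0, "x": 0.001, "y": 0.0, "z": 0.0, "fingers": 1.0},
  {"ax": 0.0, "ay": 0.0, "az": 0.0, "x": 0.002, "y": 0.0, "z": 0.0, "fingers": 1.0},
  {"ax": 0.0, "ay": 0.0, "az": 0.0, "x": 0.002, "y": 0.0, "z": 0.0, "fingers": 1.0},
])

```text
clock: 8.0
tcp_pos: [0.5083, 0.1048, 0.1244]
orientation: [3.142, -0.0, 0.339]
contact_force: [-0.2, -0.4, -1.4]
width: -0.0
```

```bash
cat > look.py <<'E'
from h import *
import sys
def look(n,fn,box,f):
    d=env.get_image(n);x0,y0,x1,y1=box
    cv2.imwrite(fn,cv2.convertScaleAbs(cv2.resize(np.ascontiguousarray(d["color"][y0:y1,x0:x1,::-1]),None,fx=f,fy=f,interpolation=cv2.INTER_CUBIC),alpha=1.7)); return d
E
python3 -c "
from look import *
look('scene','pics/m1.png',(205,160,365,265),5)"
```

```text
(no output)
```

View pics/m1.png

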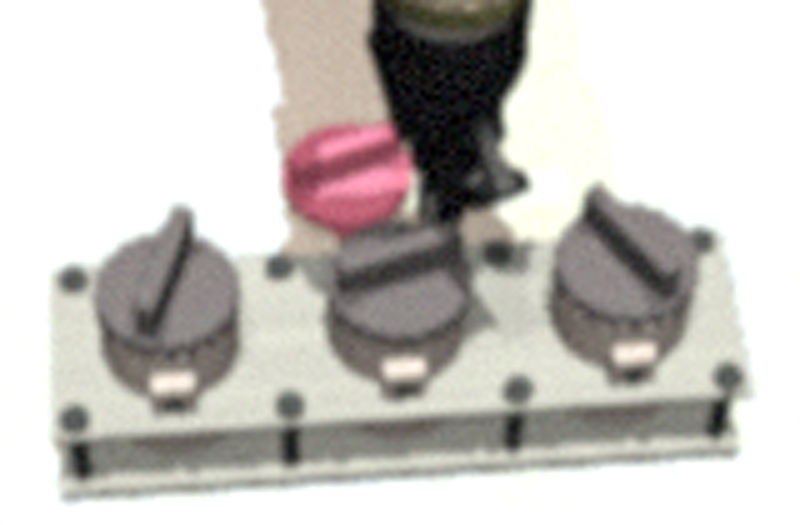

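The mid bar now runs (340,270)-(460,235) in the crop. It was steeper before, so it is swinging at under 1 N, while the left bar is unchanged. One more push to be sure.

Call:
move_arm([
  {"ax": 0.0, "ay": 0.0, "az": 0.0, "x": 0.001, "y": 0.0, "z": 0.0, "fingers": 1.0},
  {"ax": 0.0, "ay": 0.0, "az": 0.0, "x": 0.002, "y": 0.0, "z": 0.0, "fingers": 1.0},
  {"ax": 0.0, "ay": 0.0, "az": 0.0, "x": 0.003, "y": 0.0, "z": 0.0, "fingers": 1.0},
  {"ax": 0.0, "ay": 0.0, "az": 0.0, "x": 0.004, "y": 0.0, "z": 0.0, "fingers": 1.0},
  {"ax": 0.0, "ay": 0.0, "az": 0.0, "x": 0.004, "y": 0.0, "z": 0.0, "fingers": 1.0},
])

```text
clock: 8.55
tcp_pos: [0.512, 0.1061, 0.1244]
orientation: [3.142, -0.0, 0.339]
contact_force: [0.5, -0.0, 0.5]
width: -0.004
```

Call:
move_arm([
  {"ax": 0.0, "ay": 0.0, "az": 0.0, "x": -0.01, "y": 0.0, "z": 0.0, "fingers": 1.0},
  {"ax": 0.0, "ay": 0.0, "az": 0.0, "x": -0.015, "y": 0.0, "z": -0.03, "fingers": 1.0},
  {"ax": 0.0, "ay": 0.0, "az": 0.0, "x": -0.015, "y": 0.0, "z": -0.06, "fingers": 1.0},
  {"ax": 0.0, "ay": 0.0, "az": -0.14, "x": -0.015, "y": 0.0, "z": -0.07, "fingers": 1.0},
  {"ax": 0.0, "ay": 0.0, "az": -0.28, "x": -0.015, "y": 0.0, "z": -0.07, "fingers": 1.0},
])

```text
clock: 9.05
tcp_pos: [0.4979, 0.1009, 0.1962]
orientation: [3.139, -0.003, 0.624]
contact_force: [-0.4, 0.3, 0.2]
width: 0.003
```

```bash
python3 - <<'E'
from rel import *
rel(*pt("r",1.175,-.032,-.027),.19,1.175)
rel(*pt("r",1.175,.032,.027),.19,1.175)
print(pt("r",1.175,-.032,-.027),pt("r",1.175,.032,.027))
E
```

```text
clock 9.05 shift [-0.1021  0.1168  0.0062] turn [ 0.003 -0.002 -0.551] F [-0.42  0.33  0.19] w 0.003
clock 9.05 shift [-0.0226  0.1431  0.0065] turn [ 0.003 -0.002 -0.551] F [-0.42  0.33  0.19] w 0.003
(np.float64(0.48336426217489664), np.float64(-0.05357524728840794)) (np.float64(0.5632357378251033), np.float64(-0.02842475271159206))
```

Call:
move_arm([
  {"ax": 0.0, "ay": 0.0, "az": -0.14, "x": -0.025, "y": 0.029, "z": 0.0, "fingers": 1.0},
  {"ax": 0.0, "ay": 0.0, "az": -0.28, "x": -0.051, "y": 0.058, "z": 0.0, "fingers": 1.0},
  {"ax": 0.0, "ay": 0.0, "az": -0.42, "x": -0.076, "y": 0.087, "z": 0.0, "fingers": 1.0},
  {"ax": 0.0, "ay": 0.0, "az": -0.551, "x": -0.102, "y": 0.117, "z": 0.004, "fingers": 1.0},
  {"ax": 0.0, "ay": 0.0, "az": -0.551, "x": -0.102, "y": 0.117, "z": 0.006, "fingers": 1.0},
  {"ax": 0.0, "ay": 0.0, "az": -0.551, "x": -0.102, "y": 0.117, "z": 0.006, "fingers": 1.0},
])

```text
clock: 9.65
tcp_pos: [0.4819, -0.0537, 0.1881]
orientation: [-3.141, -0.0, 1.167]
contact_force: [-0.1, 0.5, 0.3]
width: -0.004
```

```bash
python3 - <<'E'
from rel import *
rel(*pt("r",1.175,-.032,-.027),.124,1.175)
E
```

```text
clock 9.65 shift [0.0006 0.0014 0.0641] turn [-0.001 -0.    -0.008] F [-0.14  0.45  0.27] w -0.004
```

Call:
move_arm([
  {"ax": 0.0, "ay": 0.0, "az": -0.008, "x": 0.0, "y": 0.001, "z": 0.025, "fingers": 1.0},
  {"ax": 0.0, "ay": 0.0, "az": -0.008, "x": 0.0, "y": 0.001, "z": 0.05, "fingers": 1.0},
  {"ax": 0.0, "ay": 0.0, "az": -0.008, "x": 0.0, "y": 0.001, "z": 0.064, "fingers": 1.0},
  {"ax": 0.0, "ay": 0.0, "az": -0.008, "x": 0.0, "y": 0.001, "z": 0.064, "fingers": 1.0},
  {"ax": 0.0, "ay": 0.0, "az": -0.008, "x": 0.002, "y": 0.001, "z": 0.064, "fingers": 1.0},
  {"ax": 0.0, "ay": 0.0, "az": -0.008, "x": 0.004, "y": 0.001, "z": 0.064, "fingers": 1.0},
  {"ax": 0.0, "ay": 0.0, "az": -0.008, "x": 0.006, "y": 0.001, "z": 0.064, "fingers": 1.0},
])

```text
clock: 10.35
tcp_pos: [0.4863, -0.0479, 0.1252]
orientation: [3.14, -0.0, 1.178]
contact_force: [-0.6, 0.3, -0.7]
width: -0.004
```

Call:
move_arm([
  {"ax": 0.0, "ay": 0.0, "az": 0.0, "x": 0.001, "y": 0.0, "z": 0.0, "fingers": 1.0},
  {"ax": 0.0, "ay": 0.0, "az": 0.0, "x": 0.002, "y": 0.0, "z": 0.0, "fingers": 1.0},
  {"ax": 0.0, "ay": 0.0, "az": 0.0, "x": 0.002, "y": 0.0, "z": 0.0, "fingers": 1.0},
])

```text
clock: 10.65
tcp_pos: [0.4867, -0.0463, 0.1245]
orientation: [3.141, 0.0, 1.178]
contact_force: [-0.3, 0.3, -0.3]
width: -0.003
```

Call:
move_arm([
  {"ax": 0.0, "ay": 0.0, "az": 0.0, "x": 0.001, "y": 0.0, "z": 0.0, "fingers": 1.0},
  {"ax": 0.0, "ay": 0.0, "az": 0.0, "x": 0.002, "y": 0.0, "z": 0.0, "fingers": 1.0},
  {"ax": 0.0, "ay": 0.0, "az": 0.0, "x": 0.002, "y": 0.0, "z": 0.0, "fingers": 1.0},
])

```text
clock: 10.95
tcp_pos: [0.4874, -0.0447, 0.1245]
orientation: [3.141, 0.0, 1.178]
contact_force: [-0.5, -1.4, 1.5]
width: 0.005
```

Call:
move_arm([
  {"ax": 0.0, "ay": 0.0, "az": 0.0, "x": 0.001, "y": 0.0, "z": 0.0, "fingers": 1.0},
  {"ax": 0.0, "ay": 0.0, "az": 0.0, "x": 0.002, "y": 0.0, "z": 0.0, "fingers": 1.0},
  {"ax": 0.0, "ay": 0.0, "az": 0.0, "x": 0.002, "y": 0.0, "z": 0.0, "fingers": 1.0},
])

```text
clock: 11.25
tcp_pos: [0.4877, -0.0437, 0.1245]
orientation: [-3.141, 0.002, 1.178]
contact_force: [-4.3, -8.1, 3.9]
width: -0.002
```

```bash
python3 -c "
from look import *
look('scene','pics/r1.png',(205,160,365,265),5)"
```

```text
(no output)
```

View pics/r1.png

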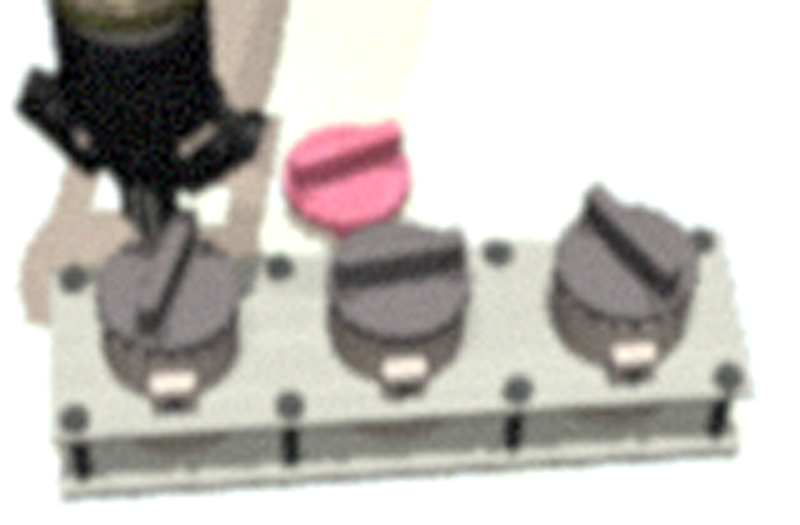

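Right resists with 9 N and its bar is unchanged. The mid bar has swung to crop (335,285)-(462,265), so mid is the loose one. I withdraw and measure its new angle.

Call:
move_arm([
  {"ax": 0.0, "ay": 0.0, "az": 0.0, "x": -0.008, "y": 0.0, "z": 0.0, "fingers": 1.0},
  {"ax": 0.0, "ay": 0.0, "az": 0.0, "x": -0.02, "y": 0.0, "z": -0.03, "fingers": -1.0},
  {"ax": 0.0, "ay": 0.0, "az": 0.14, "x": -0.03, "y": -0.02, "z": -0.065, "fingers": -1.0},
  {"ax": 0.0, "ay": 0.0, "az": 0.28, "x": -0.03, "y": -0.04, "z": -0.1, "fingers": -1.0},
  {"ax": 0.0, "ay": 0.0, "az": 0.42, "x": -0.03, "y": -0.05, "z": -0.13, "fingers": -1.0},
  {"ax": 0.0, "ay": 0.0, "az": 0.56, "x": -0.03, "y": -0.05, "z": -0.15, "fingers": -1.0},
  {"ax": 0.0, "ay": 0.0, "az": 0.7, "x": -0.03, "y": -0.05, "z": -0.15, "fingers": -1.0},
])

```text
clock: 12.0
tcp_pos: [0.4311, -0.0515, 0.2771]
orientation: [3.138, -0.004, 0.472]
contact_force: [-0.0, -0.3, -0.8]
width: 0.991
```

```bash
python3 - <<'E'
from look import *
d=env.get_image("top");e=env.get_image("scene")
caps=[(.5414,.1983,.446),(.5324,.079,-1.47),(.5233,-.041,-.396)]
overlay(d,caps,(190,170,370,255),4.4,"pics/o2t.png");overlay(e,caps,(205,180,365,265),5,"pics/o2s.png")
look("top","pics/t2.png",(190,170,370,255),4.4)
E
```

```text
(no output)
```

View pics/o2t.png

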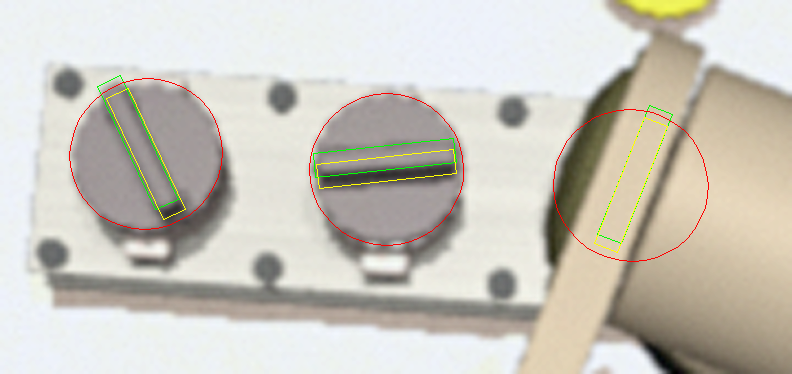

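View pics/o2s.png

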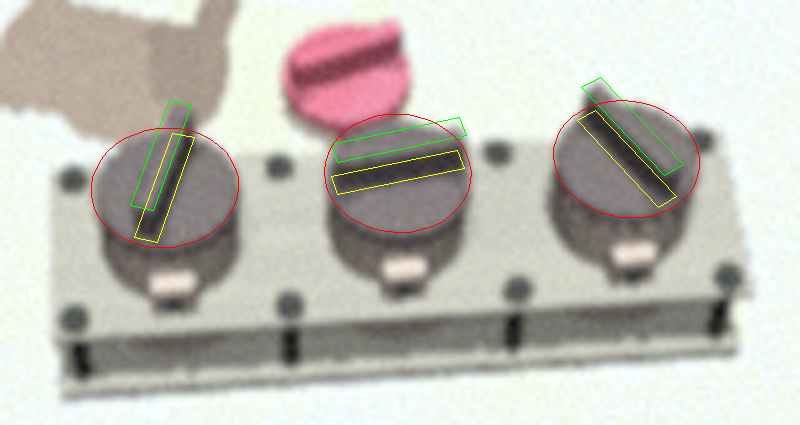

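View pics/t2.png

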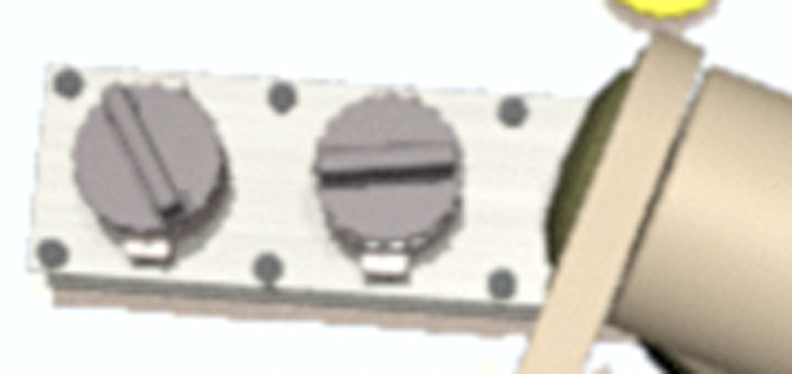

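Mid bar yaw is about -1.495 (dark side at top-crop (322,180)-(453,170)), so tool yaw is 0.076. The left cap is unmoved.

```bash
python3 - <<'E'
from rel import *
rel(.5324,.079,.20,.076)
E
```

```text
clock 12.15 shift [ 0.1507 -0.0682  0.0742] turn [-0.001 -0.     0.405] F [ 0.19  0.1  -0.12] w 1.002
```

Call:
move_arm([
  {"ax": 0.0, "ay": 0.0, "az": 0.14, "x": 0.04, "y": -0.018, "z": 0.0, "fingers": -1.0},
  {"ax": 0.0, "ay": 0.0, "az": 0.28, "x": 0.08, "y": -0.036, "z": 0.0, "fingers": -1.0},
  {"ax": 0.0, "ay": 0.0, "az": 0.405, "x": 0.12, "y": -0.054, "z": 0.02, "fingers": -1.0},
  {"ax": 0.0, "ay": 0.0, "az": 0.405, "x": 0.151, "y": -0.068, "z": 0.05, "fingers": -1.0},
  {"ax": 0.0, "ay": 0.0, "az": 0.405, "x": 0.151, "y": -0.068, "z": 0.074, "fingers": -1.0},
  {"ax": 0.0, "ay": 0.0, "az": 0.405, "x": 0.151, "y": -0.068, "z": 0.074, "fingers": -1.0},
  {"ax": 0.0, "ay": 0.0, "az": 0.405, "x": 0.151, "y": -0.068, "z": 0.074, "fingers": -1.0},
])

```text
clock: 12.85
tcp_pos: [0.5332, 0.0783, 0.2007]
orientation: [-3.141, 0.001, 0.075]
contact_force: [1.1, 0.1, 0.1]
width: 1.003
```

```bash
python3 - <<'E'
from rel import *
rel(.5324,.079,.119,.076)
E
```

```text
clock 12.85 shift [-0.0007 -0.0008  0.0817] turn [-0.     0.001 -0.001] F [1.14 0.06 0.14] w 1.003
```

Call:
move_arm([
  {"ax": 0.0, "ay": 0.0, "az": 0.0, "x": 0.0, "y": -0.001, "z": 0.03, "fingers": -1.0},
  {"ax": 0.0, "ay": 0.0, "az": 0.0, "x": 0.0, "y": -0.001, "z": 0.055, "fingers": -1.0},
  {"ax": 0.0, "ay": 0.0, "az": 0.0, "x": 0.0, "y": -0.001, "z": 0.07, "fingers": -1.0},
  {"ax": 0.0, "ay": 0.0, "az": 0.0, "x": 0.0, "y": -0.001, "z": 0.08, "fingers": -1.0},
  {"ax": 0.0, "ay": 0.0, "az": 0.0, "x": 0.0, "y": -0.001, "z": 0.081, "fingers": -1.0},
  {"ax": 0.0, "ay": 0.0, "az": 0.0, "x": 0.0, "y": -0.001, "z": 0.081, "fingers": -1.0},
])

```text
clock: 13.45
tcp_pos: [0.5337, 0.0793, 0.1206]
orientation: [3.141, -0.002, 0.073]
contact_force: [-0.4, 0.3, 0.4]
width: 1.001
```

```bash
python3 - <<'E'
from rel import *
from look import *
look('scene','pics/g1.png',(205,140,365,260),5)
rel(.5324,.079,.119,.076)
E
```

```text
clock 13.5 shift [-0.0014  0.0002  0.0017] turn [ 0.    -0.002 -0.003] F [ 0.04  0.28 -0.17] w 1.002
```

View pics/g1.png

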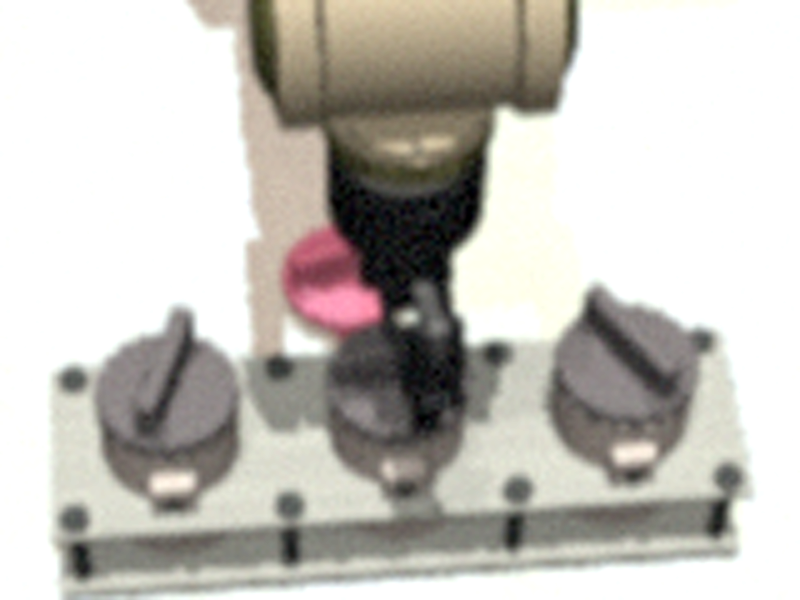

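The open jaws straddle the mid bar, with the front finger at crop (430,390). Closing now.

Call:
move_arm([
  {"ax": 0.0, "ay": 0.0, "az": 0.0, "x": -0.001, "y": 0.0, "z": 0.001, "fingers": 1.0},
  {"ax": 0.0, "ay": 0.0, "az": 0.0, "x": -0.001, "y": 0.0, "z": 0.001, "fingers": 1.0},
  {"ax": 0.0, "ay": 0.0, "az": 0.0, "x": -0.001, "y": 0.0, "z": 0.001, "fingers": 1.0},
  {"ax": 0.0, "ay": 0.0, "az": 0.0, "x": -0.001, "y": 0.0, "z": 0.001, "fingers": 1.0},
  {"ax": 0.0, "ay": 0.0, "az": 0.0, "x": -0.001, "y": 0.0, "z": 0.001, "fingers": 1.0},
  {"ax": 0.0, "ay": 0.0, "az": 0.0, "x": -0.001, "y": 0.0, "z": 0.001, "fingers": 1.0},
  {"ax": 0.0, "ay": 0.0, "az": 0.0, "x": -0.001, "y": 0.0, "z": 0.001, "fingers": 1.0},
  {"ax": 0.0, "ay": 0.0, "az": 0.0, "x": -0.001, "y": 0.0, "z": 0.001, "fingers": 1.0},
], newtons=40)

```text
clock: 14.3
tcp_pos: [0.5323, 0.0795, 0.1186]
orientation: [3.142, -0.001, 0.073]
contact_force: [-0.5, 0.7, 2.0]
width: 0.135
```

```bash
python3 - <<'E'
from rel import *
from look import *
look('scene','pics/g2.png',(205,140,365,260),5)
rel(.5324,.079,.119,.076); s=env.sense(); print(s["ft_torque"])
E
```

```text
clock 14.35 shift [ 0.0001  0.0005 -0.0005] turn [ 0.    -0.    -0.003] F [-0.31  0.72  1.67] w 0.132
[-0.00965374 -0.03516074 -0.0270665 ]
```

View pics/g2.png

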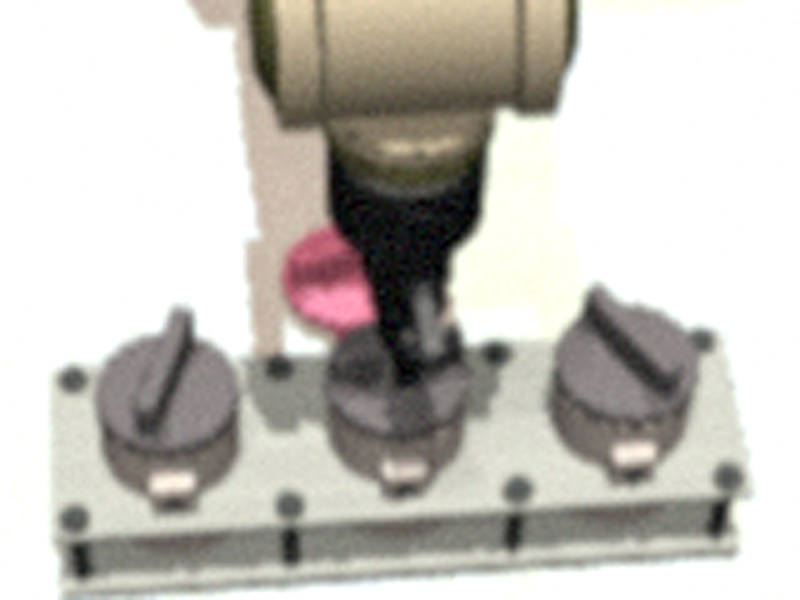

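The opening is 11.4 mm, which matches the 12 mm bar, and the fingers are centred on the mid cap at (405,370). Lifting gently.

Call:
move_arm([
  {"ax": 0.0, "ay": 0.0, "az": 0.0, "x": 0.0, "y": 0.0, "z": -0.004, "fingers": 1.0},
  {"ax": 0.0, "ay": 0.0, "az": 0.0, "x": 0.0, "y": 0.0, "z": -0.01, "fingers": 1.0},
  {"ax": 0.0, "ay": 0.0, "az": 0.0, "x": 0.0, "y": 0.0, "z": -0.016, "fingers": 1.0},
  {"ax": 0.0, "ay": 0.0, "az": 0.0, "x": 0.0, "y": 0.0, "z": -0.022, "fingers": 1.0},
])

```text
clock: 14.75
tcp_pos: [0.5322, 0.0795, 0.141]
orientation: [3.142, -0.0, 0.073]
contact_force: [0.9, 0.2, -0.5]
width: 0.137
```

Call:
move_arm([
  {"ax": 0.0, "ay": 0.0, "az": 0.0, "x": 0.0, "y": 0.0, "z": -0.008, "fingers": 1.0},
  {"ax": 0.0, "ay": 0.0, "az": 0.0, "x": 0.0, "y": 0.0, "z": -0.018, "fingers": 1.0},
  {"ax": 0.0, "ay": 0.0, "az": 0.0, "x": 0.0, "y": 0.0, "z": -0.028, "fingers": 1.0},
  {"ax": 0.0, "ay": 0.0, "az": 0.0, "x": 0.0, "y": 0.0, "z": -0.038, "fingers": 1.0},
  {"ax": 0.0, "ay": 0.0, "az": 0.0, "x": 0.0, "y": 0.0, "z": -0.046, "fingers": 1.0},
  {"ax": 0.0, "ay": 0.0, "az": 0.0, "x": 0.0, "y": 0.0, "z": -0.052, "fingers": 1.0},
  {"ax": 0.0, "ay": 0.0, "az": 0.0, "x": 0.0, "y": 0.0, "z": -0.056, "fingers": 1.0},
  {"ax": 0.0, "ay": 0.0, "az": 0.0, "x": 0.0, "y": 0.0, "z": -0.058, "fingers": 1.0},
  {"ax": 0.0, "ay": 0.0, "az": 0.0, "x": 0.0, "y": 0.0, "z": -0.058, "fingers": 1.0},
  {"ax": 0.0, "ay": 0.0, "az": 0.0, "x": 0.0, "y": 0.0, "z": -0.058, "fingers": 1.0},
])

```text
clock: 15.75
tcp_pos: [0.532, 0.0795, 0.1981]
orientation: [-3.141, 0.001, 0.073]
contact_force: [-0.4, 0.1, -0.3]
width: 0.134
```

```bash
python3 - <<'E'
from rel import *
from look import *
d=look('scene','pics/f1.png',(195,120,355,240),5)
rel(.5324,.079,.199,.076); print(env.sense()["orientation"])
overlay(d,[(.5324,.079,-1.495)],(195,140,355,260),5,"pics/f2.png",dz=.08)
look('top','pics/f3.png',(120,130,430,300),2.5)
E
```

```text
clock 15.8 shift [ 0.0003  0.0005 -0.001 ] turn [-0.     0.001 -0.003] F [ 0.54 -0.57 -1.02] w 0.136
[-3.14153126e+00  6.80590730e-04  7.30100100e-02]
```

View pics/f2.png

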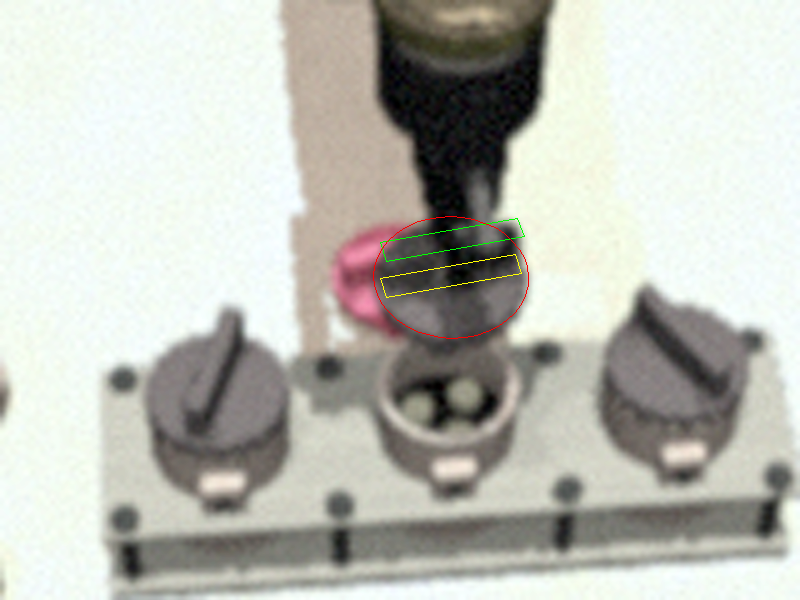

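View pics/f3.png

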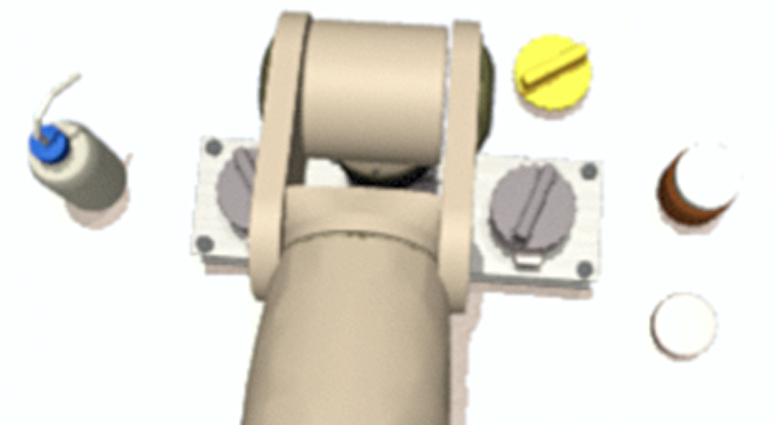

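The cap is held level, about 80 mm above the mid bucket: it matches the 80 mm overlay at crop (450,277), with the tubes visible at (440,400). The other caps and the bystanders are unchanged. Handing in.

```bash
python3 - <<'E'
from bench import env
print(env.job_done()); s=env.sense(); print(s["clock"],s["tcp_pos"],s["width"])
E
```

```text
the job is handed in; nothing more can be done
None
the job is handed in; nothing more can be done
```

The loose cap is the middle one. I'm still holding it by its grip, level and about 8 cm straight above its bucket, and the tubes show in the picture. I handed the job in at about 15.8 s of the 64 s allowed.

- **Taps, left to right:** the left cap held against about 12 N. The middle one swung round by about 0.25 rad with no clear force reading (noise up to about 1 N). The right cap held against about 9 N.
- **Lift:** the tool rose from 0.1186 m to 0.198 m. The grip opening stayed at about 11.4 mm on the 12 mm bar, and the tool's tilt was under 0.001 rad. I judged the cap's own height and level by eye from the scene picture, against an overlay drawn at 80 mm.
- **Everything else:** in the pictures the left and right caps are still shut. The bottle, jar, tin and the pink and yellow look-alikes are where they were. In the last top picture the arm hid part of the left cap and the pink one; the scene picture shows the left cap whole and the pink one partly.
- **Disagreements:** the two cameras differed by about 2–4 mm on the cap positions, so I used the average. My first move call was refused and moved nothing, because its rows left out some of the values.

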